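# Pair the satellite with the home router

### The job

Pair the one-antenna satellite with the two-antenna router: point the fingertips at the round touchless sensor on top of the router, holding them still within about 4 cm above it for a good two seconds without touching; then press the satellite's button fully down and let it go; then point at the router's sensor in the same way for another two seconds to confirm, and finish clear. Touch neither the router nor the TV box without an antenna, which has a button like the satellite's, and do not shift, lift or knock over anything, the satellite included.

Things in the scene. Friction and masses are not known exactly. Their poses are not given: they have to be found in the camera images.
- router: black router, a box 130 x 200 x 31 mm standing loose on rubber feet (0.5 kg), with TWO black rod antennas rising 160 mm above the table at its back edge (x +66 to +95 mm, y +-75 to +-105 mm). On top, near the front, are a flat round sensor (y +50 mm) and a round push button (y -55 mm, its top 53 mm above the table; not to be used). Its frame: x to the back, y to the left as seen from its front, z up; origin at the centre of the underside.
- router_sensor (a point): centre of the router's round touchless sensor: a flat black disc with a thin bright metal rim, 44 mm in diameter, flush with the router's top, 32 mm above the table; 28 mm in front of the router's centre and 50 mm to its left. z up.
- satellite: black satellite, a box 110 x 110 x 35 mm standing loose (0.4 kg), with ONE black rod antenna in the middle of its back edge, up to 167 mm above the table (x +50 to +85 mm), and one push button on top. Its frame: x to the back, y to the left as seen from its front, z up; origin at the centre of the underside.
- satellite_key_top (a point): centre of the top face of the satellite's grey round button (26 mm diameter), 57 mm above the table when released; it stands 10 mm proud of a round black housing, 42 mm in diameter and 12 mm high, on top of the box, 22 mm in front of the box's centre. It moves with the button, which goes straight down.
- satellite_key (a joint): travel of the satellite's button in m: 0 released, 0.006 at the bottom stop (counts as pressed from 0.0045); sprung, about 4 N to the bottom, comes back by itself.
- tv_box: black TV box, same size and same button as the satellite but with NO antenna; must not be touched. Its frame: x to the back, y to the left as seen from its front, z up; origin at the centre of the underside.
- remote: loose black remote control, 150 x 44 x 18 mm, origin under its centre
- adapter: loose black plug adapter, 50 x 36 x 28 mm with two brass pins, origin under its centre
- mug: loose white mug, 80 mm diameter, 90 mm tall, origin under its centre
- plant: loose small plant in a terracotta pot, 84 mm diameter, 118 mm tall, origin under its centre
- drive: loose aluminium hard drive, 115 x 78 x 16 mm, origin under its centre
- key_fob: loose black key fob, 56 x 34 x 12 mm with a steel ring, origin under its centre
- puck: loose white round wireless puck, 60 mm diameter, 26 mm tall, origin under its centre
There are look-alikes about, which are no part of the job. There is more than one size of the drive; the job needs the larger. Leave any orange look-alike of the adapter alone.

How it is judged (in metres and radians):
On the way, in this order (a step that is already met when the one before it is completed fails the run):
1. the fingertips dwell just above the router's sensor (horizontal distance between the grasp point and router_sensor below 0.025 m and z of the grasp point in the frame of router_sensor between 0.015 and 0.085 m), for 1.5 s.
2. the satellite's button is pressed down (value of joint satellite_key above 0.0045 m), for 0.05 s.
3. the button is let go (value of joint satellite_key below 0.0015 m), for 0.1 s.
4. the fingertips dwell above the router's sensor again (all of step 1), for 1.5 s.
At the end, for the whole second after the job is handed in: the satellite's button is up again, and router, satellite, TV box and all bystanders stand upright and at rest within 20 mm of where they were (value of joint satellite_key below 0.0015 m and distance of each of router, satellite, tv_box, remote, adapter, mug, plant, drive, key_fob, puck from where it was at the start of the episode below 0.02 m and linear speed of each of router, satellite, tv_box below 0.02 m/s and angle between each of router, satellite, tv_box, remote, adapter, mug, plant, drive, key_fob, puck's own z axis and vertical below 0.1 rad); the robot touches nothing.
It fails at once if the router is touched (over 0.5 N) (contact force between any of the arm, the fingers and router above 0.5 N).
It fails at once if the TV box is touched (over 0.5 N) (contact force between any of the arm, the fingers and tv_box above 0.5 N).
It fails at once if the satellite is lifted 12 mm or tipped (height (world z) of satellite above 0.012 m or angle between satellite's own z axis and vertical above 0.2 rad).
It fails at once if one of the three boxes is shifted more than 20 mm (distance of any of router, satellite, tv_box from where it was at the start of the episode above 0.02 m).
It fails at once if a bystander is shifted, lifted or knocked over (over 20 mm) (distance of any of remote, adapter, mug, plant, drive, key_fob, puck from where it was at the start of the episode above 0.02 m).
It also fails if it takes over 64 s, if anything falls off the work surface, if the arm or the gripper's body presses on something with over 40 N, if the wrist force passes 120 N, or if a joint passes its speed limit or range.

### The arm

A 6-joint arm with a two-finger parallel gripper is mounted at the origin on the work surface. World frame = base frame: x ahead of the robot, y to its left, z up, the work surface at z = 0. Lengths are in mm, angles in rad, forces in N, time in s.
With the tool pointing down it reaches from about 275 to 825 mm from the base axis. Payload 4.9 kg.
Tool frame: the origin (TCP) lies at the very end of the fingers, on their centre line; the grasp point (between the pads) lies 19 mm behind it; z points along the fingers, y is the line along which they close (so a half turn about z gives the same grasp; the last joint's range is limited). The gripper opens to 85 mm and grips with 20 to 120 N. Pads are 22 mm wide; open, the fingers measure 114 mm over their backs; the gripper's body (76 mm by 85 mm) begins 54 mm behind the grasp point. The pads swing forward as they close: fully open they stand 13 mm farther back than shut.
Start: joints at [-1.417, 0.326, -0.193, 1.052, 0, 1.437], TCP at [156.126, -527.393, 231.281] pointing down, gripper open.
Joint ranges: [-2.65, 2.65], [-0.97, 1.79], [-1.3, 1.35], [-1.93, 2.1], [-1.47, 1.37], [-3.14, 3.14]. Speed limits (rad/s): [2.57, 2.57, 3.14, 3.14, 3.14, 3.14].

### API

Orientations are given as [roll, pitch, yaw] about the fixed x, y, z axes, in that order (R = Rz(yaw) Ry(pitch) Rx(roll)).
In Python, from bench import bot, solve_ik, imaging gives the robot as it stands. Calls block until the motion is done:
- bot.move_ptp(position, orientation): joint-space move of the TCP to a pose.
- bot.movel(position, rot=None, max_speed=150, threshold=None): straight line of the TCP; rot=None keeps the orientation; max_speed is the mean speed in mm/s. With threshold (N) it stops when the force on the tool has changed by that much, and returns True; else False.
- bot.move_j(angles): joint-space move.
- bot.grip(opening, effort=None): opening from 0.0 (shut) to 1.0 (fully open); effort is the grip in N (None keeps the last); returns when the fingers have stopped.
- bot.dwell(seconds).
- solve_ik(position, orientation): joint angles nearest the present ones, or None.
- bot.get_state(): the state.
- imaging.capture(name): name is "scene" or "top" or "wrist"; returns the picture (480x640x3 uint8, blue, green, red); there is no depth.
- imaging.camera_model(name): a dict with "K" (3x3 intrinsics, pixels), "position" and "rotation" of the camera in the world. Camera axes: x right, y up, looking along -z (the intrinsics and any distortion apply to the point x, -y, -z); pixel columns grow to the right and rows downward; lengths in mm; the calibration is good to about 2 mm. A picture is of the moment at which its call begins: read the wrist's pose just before it. camera_model takes no time and is no camera call; for the wrist camera it gives the pose at the moment of the call.
A pose or a line that the arm cannot do raises bot.IKError and nothing moves.
- bot.sign_off(): hands the job in; it is judged then, once.
The state is a dict: "t": time; "qpos": joint angles; "joint_velocities": joint speeds; "effort": joint torques, N m; "tcp_pos": TCP position; "orientation": TCP orientation; "contact_force": force on the tool from outside, world axes, zero at the start; "wrist_torque": the same for the moment, N m; "opening": opening from 0.0 (shut) to 1.0 (fully open); "gripper_force": force on a finger pad.
Only numpy, scipy, OpenCV 4.12 (cv2) and the standard library are available. Lean on these libraries where they do the work, as an engineer would, in place of code of your own. Each camera call takes 0.05 s, during which the arm holds its last target. There are 200 camera calls.

## Working session

There is one attempt and no reset: what is moved stays moved. The work goes in short steps, each a Python script; the robot and the scene stay as the last script left them, time stands still between calls to the robot, and variables do not carry over. Pictures are saved under pics/ and viewed, at most 10 in all, crops included, and the job is handed in when it is done.

```bash
mkdir -p pics; python3 - <<'E'
from bench import bot, imaging
import cv2
for n in ("top","scene"):
    cv2.imwrite(f"pics/{n}0.png",imaging.capture(n))
    m=imaging.camera_model(n); print(n,m)
print(bot.get_state()["t"],bot.get_state()["orientation"])
E
```

```text
top {'K': array([[449.54649696,   0.        , 320.03642956],
       [  0.        , 449.54649696, 235.7453057 ],
       [  0.        ,   0.        ,   1.        ]]), 'position': array([ 389.67046414,   11.89896882, 1059.23177179]), 'rotation': array([ 0.09243941,  0.01921644, -1.58651229])}
scene {'K': array([[598.6324777 ,   0.        , 322.51297214],
       [  0.        , 598.6324777 , 240.41340074],
       [  0.        ,   0.        ,   1.        ]]), 'position': array([1567.69423608,  195.85142804, 1088.95332562]), 'rotation': array([0.82527382, 0.00190921, 1.71554645])}
0.1 [-3.14004359e+00 -2.08723822e-04  2.87821249e-01]
```

View pics/top0.png

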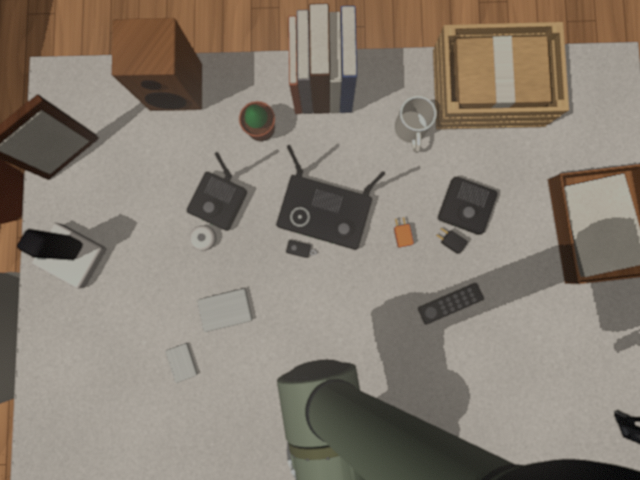

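View pics/scene0.png

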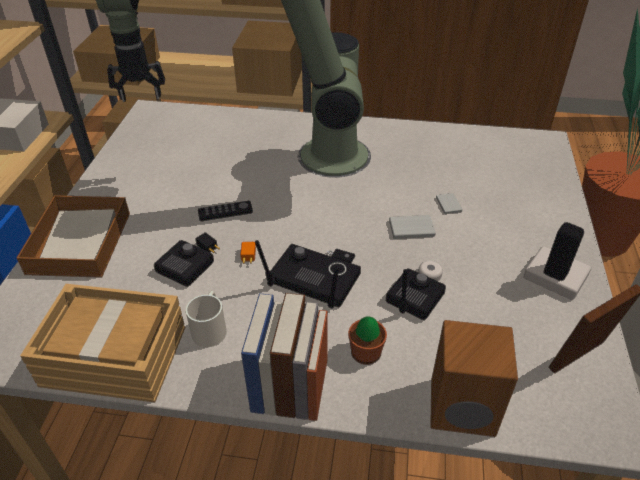

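Top view: up is +x and left is +y. Candidates, by top pixel:
- **Sensor:** the rimmed disc at (299,216) on the two-antenna router. The router's button at (344,229) is the look-alike.
- **Satellite button:** (210,207) on the one-antenna box. Look-alikes are the TV box button at (472,212), which has no antenna, the router button at (344,229) and the white puck at (202,238).

I choose (299,216) and (210,207). Next I measure them and check them in a close crop.

```bash
cat > h.py <<'E'
import numpy as np, cv2
from scipy.spatial.transform import Rotation as R
from bench import bot, solve_ik, imaging
def ray(m,uv):
    d=np.linalg.inv(m["K"])@[uv[0],uv[1],1]
    return np.array(m["position"]), R.from_euler("xyz",m["rotation"]).as_matrix()@[d[0],-d[1],-d[2]]
def on_plane(m,uv,z):
    p,d=ray(m,uv); return p+d*(z-p[2])/d[2]
def tri(m1,u1,m2,u2):
    p,a=ray(m1,u1); q,b=ray(m2,u2)
    s=np.linalg.lstsq(np.c_[a,-b],q-p,rcond=None)[0]
    A,B=p+a*s[0],q+b*s[1]; return (A+B)/2,np.linalg.norm(A-B)
E
python3 - <<'E'
from h import *
t=imaging.camera_model("top"); s=imaging.camera_model("scene")
P={}
for n,u,v,z in (("sensor",(299.5,216),(338,269),32),("rbtn",(344,229),(299,253),53),("sat",(210,207),(421,275),57),("tv",(472,212),(187,247),57)):
    P[n]=on_plane(t,u,z); print(n,P[n].round(1),on_plane(s,v,z).round(1),*[np.round(x,1) for x in tri(t,u,s,v)])
print("sensor-rbtn (expect 105)",np.linalg.norm((P["sensor"]-P["rbtn"])[:2]))
a=cv2.imread("pics/top0.png")[140:265,170:390]; b=cv2.imread("pics/scene0.png")[225:325,255:455]
f=lambda i:cv2.resize(i,(780,290) if 0 else (640,300),interpolation=cv2.INTER_CUBIC)
a=cv2.resize(a,None,fx=3,fy=3,interpolation=cv2.INTER_CUBIC)[:300]; 
cv2.imwrite("pics/c1.png",cv2.convertScaleAbs(cv2.resize(cv2.imread("pics/top0.png")[140:265,170:390],None,fx=3.6,fy=3.6,interpolation=cv2.INTER_CUBIC),alpha=1.8))
cv2.imwrite("pics/c2.png",cv2.convertScaleAbs(cv2.resize(cv2.imread("pics/scene0.png")[225:325,255:455],None,fx=4,fy=4,interpolation=cv2.INTER_CUBIC),alpha=1.8))
E
```

```text
sensor [531.8  76.8  32. ] [532.9  81.7  32. ] [531.7  79.2  30.3] 4.7
rbtn [497.6 -24.4  53. ] [511.8 -19.3  53. ] [498.7 -23.4  40. ] 2.8
sat [552.6 277.7  57. ] [549.1 283.3  57. ] [552.  280.3  58.8] 5.9
tv [ 530.3 -310.9   57. ] [ 534.5 -300.9   57. ] [ 530.  -307.5   53.3] 8.9
sensor-rbtn (expect 105) 106.79886104673561
```

View pics/c1.png

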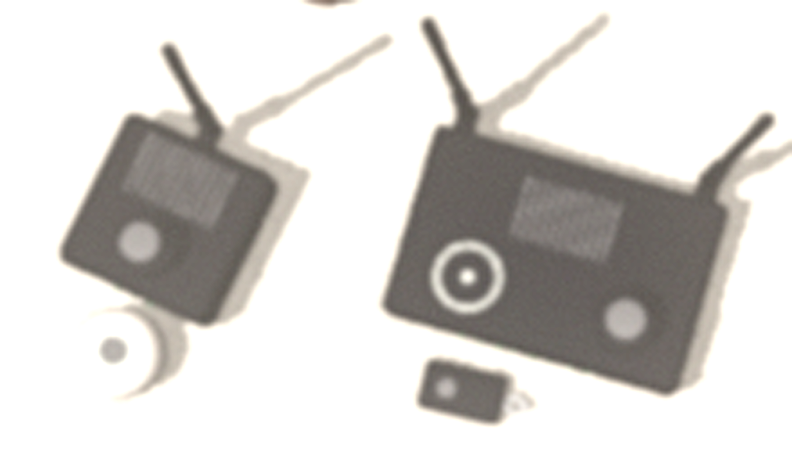

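View pics/c2.png

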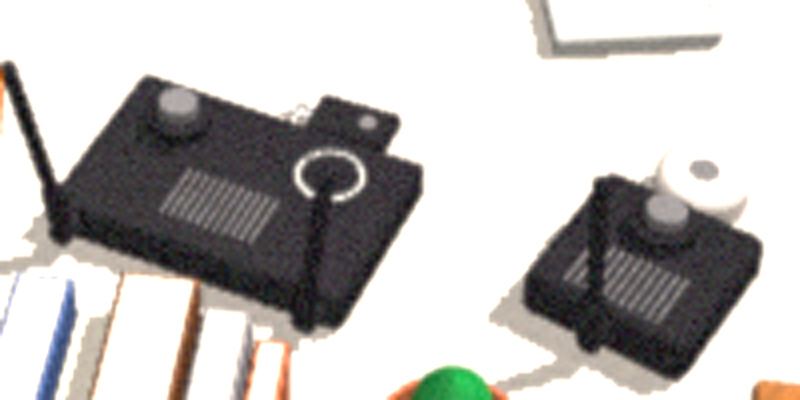

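The crops confirm the choice. The rimmed sensor disc is at top px (299.7,216.7) on the two-antenna router. The grey button on the one-antenna box is at top px (208.5,207), scene (421.4,277.4). Next I hover high over each and refine with the wrist camera.

```bash
python3 - <<'E'
from h import *
t=imaging.camera_model("top"); s=imaging.camera_model("scene")
for n,u,v,z in (("sensor",(299.4,216.3),(337.2,268.2),32),("sat",(208.3,206.9),(421.4,277.4),57)):
    print(n,on_plane(t,u,z).round(1),on_plane(s,v,z).round(1),*[np.round(x,1) for x in tri(t,u,s,v)])
bot.grip(0.0)
for n,xy,yaw in (("sat",(552,281),-0.45),("sensor",(532,79),-0.33)):
    bot.move_ptp([*xy,240],[np.pi,0,yaw]); bot.dwell(.3)
    m=imaging.camera_model("wrist"); im=imaging.capture("wrist")
    cv2.imwrite(f"pics/w_{n}.png",im); np.save(f"w_{n}.npy",m,allow_pickle=True)
    st=bot.get_state(); print(n,st["t"],st["tcp_pos"],st["qpos"],m["position"],m["rotation"])
    P=np.array([*xy,32 if n=="sensor" else 57]);Rm=R.from_euler("xyz",m["rotation"]).as_matrix()
    c=Rm.T@(P-m["position"]); p=m["K"]@[c[0],-c[1],-c[2]]; print("expected px",p[:2]/p[2])
cv2.imwrite("pics/w2.png",cv2.convertScaleAbs(cv2.resize(np.hstack([cv2.imread("pics/w_sat.png"),cv2.imread("pics/w_sensor.png")]),(800,300),interpolation=cv2.INTER_AREA),alpha=1.5))
E
```

```text
sensor [531.1  77.   32. ] [530.4  79.4  32. ] [530.9  78.2  32.2] 2.4
sat [552.9 281.6  57. ] [556.9 284.4  57. ] [553.4 283.8  53. ] 2.1
sat 4.375 [552.09661021 280.81201023 240.03614747] [ 3.51421345e-01  4.51525856e-01  1.86886610e-02  1.13789266e+00
  1.12763757e-06 -2.33978090e+00] [615.34219523 249.26542486 383.00985005] [-2.78700623e-01  1.02345058e-03 -2.02250009e+00]
expected px [317.79824399 212.68430246]
sensor 5.55 [532.0895347   79.86209158 239.86930217] [ 1.17218891e-02  2.98552620e-01 -2.09171034e-01  1.06319893e+00
  6.47342458e-05 -2.80133022e+00] [598.5740203   56.44273887 382.84650925] [-2.78742350e-01  1.14604669e-03 -1.90025357e+00]
expected px [319.21075999 205.84933328]
```

View pics/w2.png

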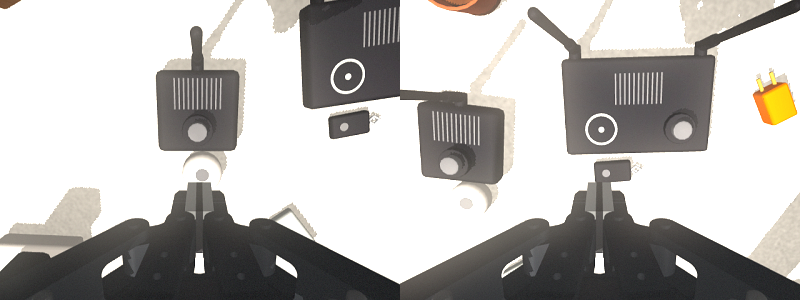

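Wrist view: the satellite button is at (317,211), expected (318,213). The sensor is at (322,206), expected (319,206). Both agree within about 2 mm. The wrist camera sits on the antenna side, so I turn the tool half a turn to keep it clear, then carry out steps 1 and 2.

```bash
python3 - <<'E'
from h import *
def rep(n):
    s=bot.get_state(); print(n,round(s["t"],2),s["tcp_pos"].round(1) if hasattr(s["tcp_pos"],"round") else s["tcp_pos"],np.round(s["contact_force"],2))
S,B=(531.5,78.5),(552.5,281.5); oS=[np.pi,0,-0.33+np.pi]; oB=[np.pi,0,-0.45+np.pi]
print(bot.get_state()["qpos"][5],solve_ik([*S,240],oS),solve_ik([*B,48],oB))
bot.move_ptp([*S,240],oS)
bot.movel([*S,62],max_speed=80); rep("S down"); bot.dwell(2.5); rep("S held")
bot.movel([*S,240])
bot.move_ptp([*B,240],oB); bot.movel([*B,75],max_speed=100); bot.dwell(.3); rep("B above")
print(bot.movel([*B,48.5],max_speed=12,threshold=7)); rep("press"); bot.dwell(.3); rep("pressed")
cv2.imwrite("pics/press.png",imaging.capture("scene"))
E
```

```text
-2.801330216023246 [ 0.00921305  0.29692126 -0.21110431  1.06277075  0.          0.33921305] [ 0.35224553  0.62099912 -0.22322656  0.72657065  0.          0.80224553]
S down 10.57 [531.8  78.5  62.3] [-0.14  0.05 -0.02]
S held 13.07 [531.5  78.5  62. ] [-0.24  0.49 -0.48]
B above 17.34 [552.6 281.5  75.2] [-0.29  0.97 -0.01]
True
press 19.15 [552.5 281.5  51.1] [-1.49 -0.09  5.6 ]
pressed 19.45 [552.5 281.5  51.1] [-0.16 -0.46  4.71]
```

The tip is at z=51.1 (5.9 mm of travel) with about 5 N, so it is at the bottom. A slight extra nudge should confirm the hard stop, then I release and repeat the pointing.

```bash
python3 - <<'E'
from h import *
def rep(n):
    s=bot.get_state(); print(n,round(s["t"],2),np.round(s["tcp_pos"],1),np.round(s["contact_force"],2))
S,B=(531.5,78.5),(552.5,281.5); oS=[np.pi,0,-0.33+np.pi]
print(bot.movel([*B,50.2],max_speed=6,threshold=6)); bot.dwell(.2); rep("nudge")
bot.movel([*B,75],max_speed=40); bot.dwell(.4); rep("released")
bot.movel([*B,240])
cv2.imwrite("pics/aft.png",cv2.convertScaleAbs(imaging.capture("top"),alpha=1.3))
bot.move_ptp([*S,240],oS)
bot.movel([*S,62],max_speed=80); bot.dwell(2.5); rep("S held")
bot.movel([*S,240]); bot.move_ptp([430,-130,300],oS); bot.dwell(.5); rep("end")
a=cv2.imread("pics/top0.png");b=imaging.capture("top")
cv2.imwrite("pics/end.png",np.vstack([cv2.convertScaleAbs(i[90:320,160:520],alpha=1.4) for i in(a,b)]))
E
```

```text
False
nudge 19.98 [552.5 281.5  51. ] [-2.06 -0.12  8.3 ]
released 21.14 [552.5 281.5  74.9] [ 0.32  0.21 -0.19]
S held 28.15 [531.5  78.5  62. ] [ 0.48 -0.77 -0.6 ]
end 30.93 [ 430.1 -129.7  299.9] [0.12 0.68 0.23]
```

View pics/end.png

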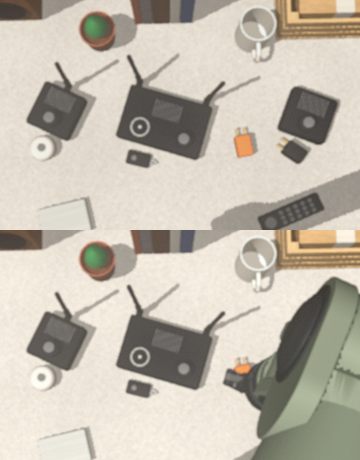

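View pics/press.png

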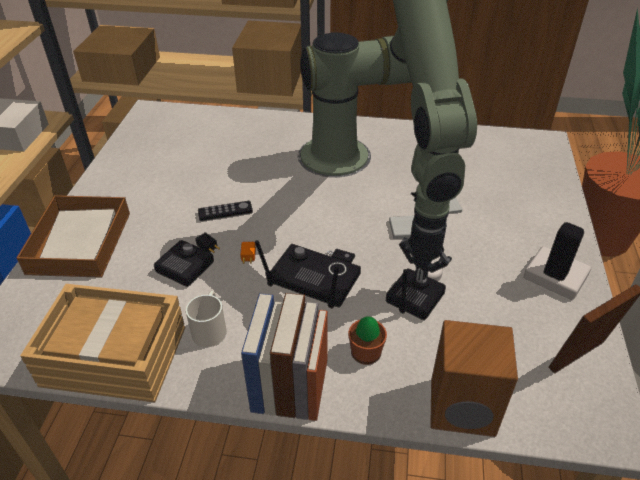

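The before and after views match: the router (crop ~165,120), satellite (~57,110) and puck (~42,148) have not moved, and the arm is clear. The press picture shows the tip on the satellite's button at (421,277). The nudge raised the force to 8.3 N with no further travel, so the button was at its hard stop.

```bash
python3 -c "
from bench import bot
print(bot.sign_off())"
```

```text
the job is handed in; nothing more can be done
None
```

I pointed at the router's sensor for 2.5 s, pressed the satellite's button to its stop and released it, pointed for another 2.5 s, and handed the job in at about 31 s with the arm clear; no verdict was returned.

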